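# Clear the hammer, lay the separator and slide the next glass slab onto the stack

### The job

Take the mosaic hammer off the dark blue glass slab and lay it flat inside the tool tray. Lay the cork separator sheet squarely and flat on that slab, lengthwise like the slab, then slide the teal slab along the loading deck, without lifting it, until it lies on the separator fully home against the red end stop. Leave the bin of tile pieces, the brush cup and the pile of tiles where they are.

Things in the scene. Friction and masses are not known exactly. Their poses are not given: they have to be found in the camera images.
- stand: Fixed packing stand; origin on the table under the middle of the bay, z up. Bay: wooden pedestal 56 (x) wide, top 30 mm high, y = -65 to +68 mm, carrying the lower slab. Short aluminium lips (inner faces at x = +-30 mm, 36 mm high) at |y| 43 to 68 mm hold that slab; the sides are open at |y| < 43 mm. Beyond +y is the loading deck, beyond -y the end stop.
- bay (a point): Point in the middle of the bay, at the height of the lower slab's top face (44 mm above the table); axes as the stand's.
- stop (a point): Middle of the inner face of the red end stop (74 wide, 12 thick, 72 mm high) at y = -65 mm of the stand, at height 55 mm; axes as the stand's.
- deck (a point): Middle of the loading deck's top, 50.5 mm high (1.5 mm above a separator laid on the lower slab). It runs from y = +68 to +207 mm of the stand, 64 mm wide between aluminium rails (6 thick, tops 60.5 mm high, y = +62 to +207 mm); +y end open. The slab is pushed along -y from that end and slides with a few newtons. Axes as the stand's.
- hammer_grip (a point): Mosaic hammer on its side on the lower slab: wooden handle 24 wide, 20 high, flush with the underside of the crescent steel head (100 long along y, 30 wide, 24 high); 0.45 kg. This point is on the handle, 32 mm from the head's centre, 10 mm above the underside, some 20 mm from the centre of mass: a good grip from above. x runs along the handle to the head, z up.
- hammer_head (a point): Centre of the hammer's head, 12 mm above its underside; axes as hammer_grip.
- hammer_end (a point): End of the hammer's handle, 165 mm from the head's centre, 10 mm above its underside.
- tray: Fixed shallow plywood tool tray with grey lining, 260 (x) by 180 (y) by 18 mm high, walls 6 mm, inner floor 6 mm high; origin on the table under its centre. The hammer (about 190 long, 100 wide) fits inside lengthwise along x, head to either end.
- separator_mid (a point): Cork-faced stiff separator sheet, 118 (its x) by 64 (its y) by 5 mm, about 35 g, lying flat on a dark wooden block (100 by 44 mm, 35 mm high) that it overhangs by 10 mm at each long side, so that it can be gripped from above across its 64 mm width. This point is its centre, half-way up; z up.
- slab_low_mid (a point): Centre (half-way up) of the lower, dark blue glass slab in the bay: 58 (x) by 126 (y) by 14 mm, loose between the lips.
- slab_next_mid (a point): Centre (half-way up) of the next, teal glass slab, 58 (x) by 126 (y) by 14 mm, about 0.26 kg, loose on the loading deck between the rails; its far end from the stop is flush with or just inside the deck's open end.
- bin_mid (a point): Bystander: white plastic bin of tile pieces, 90 by 120 by 50 mm; centre, half-way up.
- cup_mid (a point): Bystander: white cup with brushes, 72 mm across, 75 mm high, brushes to 130 mm; centre of the cup, half-way up.
- pile_mid (a point): Bystander: pile of four square tiles, 75 by 75 by 48 mm; centre, half-way up.
Not all that is in view belongs to the job. Of the things like the part that bears slab_next_mid, leave any that is green, orange or yellow; of the rest the larger one is meant.

How it is judged:
On the way, in this order (a step that is already met when the one before it is completed fails the run):
1. the hammer lies flat inside the tool tray, released (x of hammer_head in the frame of tray between -0.122 and 0.122 m and y of hammer_head in the frame of tray between -0.083 and 0.083 m and x of hammer_end in the frame of tray between -0.127 and 0.127 m and y of hammer_end in the frame of tray between -0.087 and 0.087 m and z of hammer_head in the frame of tray below 0.026 m and angle between hammer_head's own z axis and vertical below 0.06 rad and contact force between the fingers and hammer below 0.2 N), for 0.2 s.
2. the separator lies flat and square on the lower slab, released (x of separator_mid in the frame of stand between -0.01 and 0.01 m and y of separator_mid in the frame of stand between -0.012 and 0.012 m and z of separator_mid in the frame of stand between 0.0435 and 0.0495 m and angle between the x axis of separator_mid and the y axis of stand, either way round below 0.15 rad and angle between separator_mid's own z axis and vertical below 0.04 rad and contact force between the fingers and separator below 0.2 N), for 0.2 s.
3. the teal slab lies on the separator, home against the end stop (x of slab_next_mid in the frame of stand between -0.009 and 0.009 m and y of slab_next_mid in the frame of stand between -0.008 and 0.003 m and z of slab_next_mid in the frame of stand between 0.0525 and 0.0585 m and angle between slab_next_mid's own z axis and vertical below 0.03 rad and angle between the y axis of slab_next_mid and the y axis of stand, either way round below 0.1 rad), for 0.2 s.
At the end, for the whole second after the job is handed in: Hammer flat inside the tray; lower slab still in the bay (8 mm); separator flat on it, centred within 10 mm across, 12 mm along, 0.15 rad; teal slab level on the separator, at most 5 mm from the end stop, within 9 mm across and 0.1 rad; all at rest (all of step 3 and x of hammer_head in the frame of tray between -0.122 and 0.122 m and y of hammer_head in the frame of tray between -0.083 and 0.083 m and x of hammer_end in the frame of tray between -0.127 and 0.127 m and y of hammer_end in the frame of tray between -0.087 and 0.087 m and z of hammer_head in the frame of tray below 0.026 m and angle between hammer_head's own z axis and vertical below 0.06 rad and x of separator_mid in the frame of stand between -0.01 and 0.01 m and y of separator_mid in the frame of stand between -0.012 and 0.012 m and z of separator_mid in the frame of stand between 0.0435 and 0.0495 m and angle between the x axis of separator_mid and the y axis of stand, either way round below 0.15 rad and angle between separator_mid's own z axis and vertical below 0.04 rad and x of slab_low_mid in the frame of stand between -0.008 and 0.008 m and y of slab_low_mid in the frame of stand between -0.008 and 0.008 m and z of slab_low_mid in the frame of stand between 0.034 and 0.04 m and linear speed of each of hammer, separator, slab_low, slab_next below 0.01 m/s); the robot touches nothing.
It fails at once if the teal slab is lifted more than 12 mm off the deck (z of slab_next_mid in the frame of stand above 0.0695 m).
It fails at once if the bin is moved more than 25 mm (distance of bin_mid from where it was at the start of the episode above 0.025 m).
It fails at once if the brush cup is moved more than 25 mm (distance of cup_mid from where it was at the start of the episode above 0.025 m).
It fails at once if the tile pile is moved more than 25 mm (distance of pile_mid from where it was at the start of the episode above 0.025 m).
It also fails if it takes over 66 s, if anything falls off the work surface, if the arm or the gripper's body presses on something with over 40 N, if the wrist force passes 120 N, or if a joint passes its speed limit or range.

### The arm

A 7-joint arm with a two-finger parallel gripper is mounted at the origin on the work surface. World frame = base frame: x ahead of the robot, y to its left, z up, the work surface at z = 0. Lengths are in m, angles in rad, forces in N, time in s.
With the tool pointing down it reaches from about 0.4 to 0.85 m from the base axis. Payload 10.4 kg.
Tool frame: the origin (TCP) lies on the centre line of the jaws, within the pads' length; the fingertips stand 8 mm ahead of it and the grasp point (between the pads) lies 11 mm behind it (r.finger_overhang is the distance from the TCP to the fingertips, in m); z points along the fingers, y is the line along which they close (so a half turn about z gives the same grasp; the last joint's range is limited). The gripper opens to 87 mm and grips with 3 to 60 N. Pads are 19 mm wide; open, the fingers measure 117 mm over their backs; the gripper's body (75 mm by 190 mm) begins 51 mm behind the grasp point.
Start: joints at [-1.175, 0.332, -0.065, 1.46, 0.022, 1.35, -0.088], TCP at [0.254, 0.571, 0.231] pointing down, gripper open.
Joint ranges: [-2.6, 2.6], [-0.5, 2.12], [-1.47, 1.34], [0.16, 2.42], [-1.27, 4.41], [0.06, 2.06], [-2.6, 2.6]. Speed limits (rad/s): [2.22, 2.22, 2.79, 2.79, 3.14, 3.14, 3.14].

### API

Orientations are given as a unit quaternion [x, y, z, w].
In Python, from bench import r, vision gives the robot as it stands.
- The arm moves only by the tool drive_tool, never from a script. Its argument "series" is a list of rows, each a list of 2 entries, a list of its own where there are three numbers: the shift along the world's x, y, z in cm, then the turn about the world's z in degrees. A call has exactly 10 rows; each row shifts and turns the commanded pose from where the row before left it; what a row does not reach is not made up. A row lasts 1/8 s, in which the tool goes at most 62.5 mm and 10.7 degrees, less where a joint would pass 70% of its speed; a pose out of reach is approached as far as the arm can. A call with a gripper value outside its range is refused whole. "hand" is the closure, from 0 (fully open) to 1 (shut), set as the call begins (left out, the last holds). The fingers move at their own pace and stop on an object; "newtons" is the grip in N (left out, the last holds). Time passes only in rows, so rows that do not move let the fingers close, or fill a call up. It gives the time, the measured TCP pose, the force, the opening and the grip force at its end, in the units of the state.
- r.read_state(): the state, without advancing time (a new reading comes with each control period).
- vision.camera(name): name is "scene" or "top" or "wrist"; returns a dict with "color" (480x640x3 uint8, red, green, blue), "intrinsics" (3x3 intrinsics, pixels), "R" (3x3) and "t" (3): a world point X has camera coordinates R X + t; the wrist camera has in their place "mount" (4x4, takes a point from camera to tool coordinates, whose origin is the TCP and whose axes are the flange's). Camera axes: x right, y down, z forward; pixel columns grow to the right and rows downward; lengths in m; the calibration is good to about 2 mm. A picture is of the moment at which its call begins: read the wrist's pose just before it. There is no depth.
- r.close_job(): hands the job in; it is judged then, once.
The state is a dict: "time": time; "joint_positions": joint angles; "joint_vel": joint speeds; "joint_torque": joint torques, N m; "ee_pos": TCP position; "eef_rot": TCP orientation; "ft_force": force on the tool from outside, world axes, zero at the start; "torque": the same for the moment, N m; "width": finger opening in m; "grip_force": force on a finger pad.
Only numpy, scipy, OpenCV 4.12 (cv2) and the standard library are available. Lean on these libraries where they do the work, as an engineer would, in place of code of your own. Each camera call takes 0.05 s, during which the arm holds its last target. There are 200 camera calls.

## Working session

There is one attempt and no reset: what is moved stays moved. The work goes in short steps, Python scripts to look and compute and a tool call to move; the robot and the scene stay as the last step left them, time stands still between calls to the robot, and variables do not carry over. Pictures are saved under pics/ and viewed, at most 10 in all, crops included, and the job is handed in when it is done.

Besides the shell and the picture viewer there is one more tool, called after "Emit:" as name([rows], argument=value, ...), one row to a line, values as JSON. drive_tool: Moves the arm, as the interface text tells. Its arguments: {"type":"object","properties":{"series":{"type":"array"},"hand":{"type":"number"},"newtons":{"type":"number"}},"required":["series"]}

```bash
mkdir -p pics; ls
cat > h.py <<'E'
from bench import r, vision
import numpy as np, cv2, pickle
def snap(n,f):
    c=vision.camera(n); cv2.imwrite(f'pics/{f}.png',c['color'][:,:,::-1]); pickle.dump(c,open(f'pics/{f}.pkl','wb')); return c
def px2w(c,uv,z):
    d=np.linalg.inv(c['intrinsics'])@np.array([uv[0],uv[1],1.]); R=np.array(c['R']);o=-R.T@c['t'];d=R.T@d
    return o+d*(z-o[2])/d[2]
def w2px(c,X):
    p=c['intrinsics']@(np.array(c['R'])@X+c['t']); return p[:2]/p[2]
E
python3 - <<'E'
from h import *
for n in ('top','scene'):
    c=snap(n,n+'0'); print(n,c['intrinsics'],c['R'],c['t'])
s=r.read_state(); print(s)
E
```

```text
pics
top [[595.07694261   0.         315.15147444]
 [  0.         595.07694261 230.69207786]
 [  0.           0.           1.        ]] [[-0.01202476 -0.99985806  0.01180125]
 [-0.97998369  0.00943869 -0.19885389]
 [ 0.19871428 -0.0139562  -0.97995809]] [0.01628057 0.52099909 1.45418452]
scene [[433.75556024   0.         319.58855175]
 [  0.         433.75556024 242.24769071]
 [  0.           0.           1.        ]] [[ 0.79318265  0.60895929 -0.00546579]
 [ 0.45582637 -0.59962767 -0.65777578]
 [-0.40383611  0.51924488 -0.75319396]] [-0.43149109 -0.1860515   1.33397858]
{'time': 0.1, 'joint_positions': array([-1.17457629,  0.33280565, -0.06470258,  1.46083226,  0.02159442,
        1.3499034 , -0.08849219]), 'joint_vel': array([ 0.00083696, -0.00062105, -0.00184493, -0.00297164,  0.00012481,
        0.00076108,  0.0012777 ]), 'joint_torque': array([ 2.65471070e-03, -6.24539137e+01,  2.52915110e-02, -3.90718746e+01,
       -6.14900328e-02,  3.64210317e-02,  5.19129026e-05]), 'ee_pos': array([0.25404282, 0.57068216, 0.22984736]), 'eef_rot': array([ 2.07869250e-01,  9.78156420e-01, -6.17741458e-04, -1.05875390e-04]), 'ft_force': array([ 0.55581727,  0.35276496, -0.22896569]), 'torque': array([-0.00120954,  0.009689  , -0.02720356]), 'grip_force': 0.0, 'width': 0.08715417479367173}
```

View pics/top0.png

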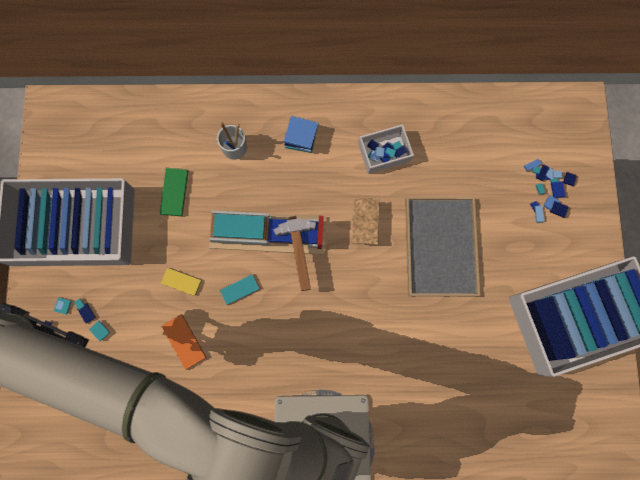

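View pics/scene0.png

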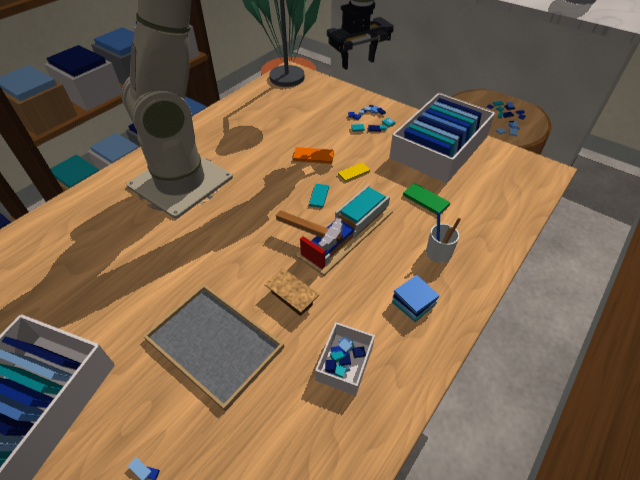

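Both views show the teal candidates: the large slab on the deck at top (240,227), the small loose teal one at (240,290), green at (174,192), yellow at (182,281) and orange at (184,342). I choose the one on the deck because it is the larger teal. The hammer is at (295,228) with its handle running to (304,288), the separator at (366,221), the tray at (443,247) and the stop at (321,232).

Run:
```python
import cv2
i=cv2.imread('pics/top0.png')[180:305,195:395]; cv2.imwrite('pics/crop1.png',cv2.resize(i,None,fx=4,fy=4,interpolation=cv2.INTER_CUBIC))
```

```text
(no output)
```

View pics/crop1.png

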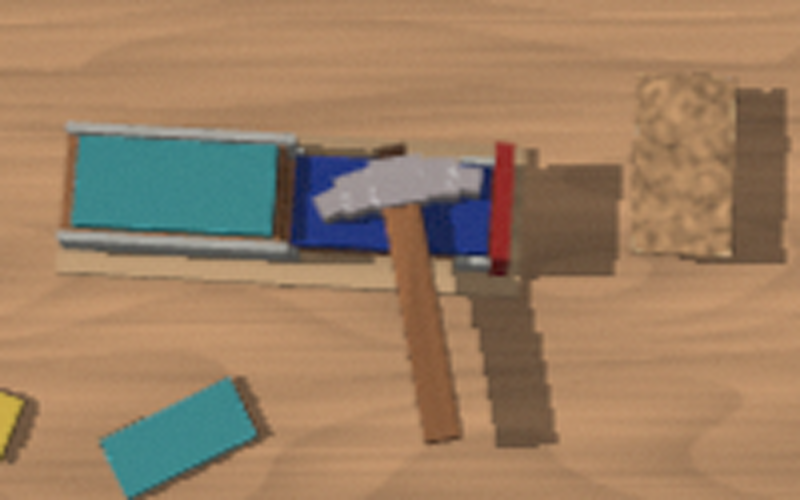

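The crop confirms the large teal slab on the deck, between its rails, at crop (175,187). The small teal one at (185,435) is the decoy. The hammer head is at (400,187), its handle end at (443,440), and the separator spans (630..737, 76..257).

Run:
```python
from h import *
c=pickle.load(open('pics/top0.pkl','rb'))
def P(pts,z,off=True): return np.array([px2w(c,(np.array(p)/4+[195,180]) if off else p,z)[:2] for p in pts])
np.set_printoptions(precision=4,suppress=True)
def rect(n,pts,z,off=True):
    q=P(pts,z,off); e=q[1]-q[0]+q[2]-q[3]; f=q[3]-q[0]+q[2]-q[1]
    print(n,q.mean(0),'len',np.linalg.norm(e)/2,np.linalg.norm(f)/2,'ang e',np.degrees(np.arctan2(e[1],e[0])),'ang f',np.degrees(np.arctan2(f[1],f[0])))
rect('slab',[(78,137),(279,144),(273,237),(72,227)],.0645)
rect('stop',[(498,143),(514,144),(508,273),(490,272)],.072)
rect('sep',[(640,76),(737,78),(731,257),(630,250)],.040)
rect('tray',[(406,198),(475,198),(479,296),(408,295)],.018,False)
rect('deck',[(67,125),(295,138),(295,257),(60,243)],.0605)
print('handle',P([(403,206),(443,440)],.064)); print('head',P([(400,187),(320,205),(480,177)],.068))
rect('bin',[(360,134),(405,125),(413,162),(370,172)],.05,False)
```

```text
slab [0.5312 0.2021] len 0.1261904742473925 0.05872123087566115 ang e -93.01895100384576 ang f 177.09117915638552
stop [ 0.5139 -0.0027] len 0.010626292412891406 0.08226107289545447 ang e -93.98921071120496 ang f 176.16086885214233
sep [ 0.5473 -0.1205] len 0.06351579775191722 0.11602298154126754 ang e -93.18264402444164 ang f 175.79587749268578
tray [ 0.4847 -0.3171] len 0.18121494507638594 0.25563659443539544 ang e -90.97059564992684 ang f 178.6140293938027
deck [0.5292 0.2002] len 0.14585048635997447 0.07613722171026668 ang e -93.9566344353533 ang f 179.0957014624476
handle [[0.5172 0.0595]
 [0.3701 0.0357]]
head [[0.5285 0.0613]
 [0.5175 0.1113]
 [0.5344 0.011 ]]
bin [ 0.7399 -0.1798] len 0.11878066947241475 0.10491029300166346 ang e -77.78566495679482 ang f -169.09900481033083
```

Emit:
drive_tool([
  [[2.5,-5.1,0],3.3],
  [[2.5,-5.1,0],3.3],
  [[2.5,-5.1,0],3.3],
  [[2.5,-5.1,0],3.3],
  [[2.5,-5.1,0],3.3],
  [[2.5,-5.1,0],3.3],
  [[2.5,-5.1,0],3.3],
  [[2.5,-5.1,0],3.3],
  [[2.4,-5.3,0],3.4],
  [[2.3,-5.3,0],3.4],
], hand=0.45, newtons=50)

```text
time: 1.35
ee_pos: [0.5015, 0.0552, 0.2305]
eef_rot: [-0.081, 0.997, 0.0, -0.0]
ft_force: [1.2, 0.7, 0.0]
width: 0.048
grip_force: 0.0
```

```bash
cat >> h.py <<'E'
from scipy.spatial.transform import Rotation as Ro
def wsnap(f):
    s=r.read_state(); c=vision.camera('wrist'); M=np.array(c['mount']); T=np.eye(4)
    T[:3,:3]=Ro.from_quat(s['eef_rot']).as_matrix(); T[:3,3]=s['ee_pos']; W=np.linalg.inv(T@M)
    c['R']=W[:3,:3]; c['t']=W[:3,3]; cv2.imwrite(f'pics/{f}.png',c['color'][:,:,::-1]); pickle.dump(c,open(f'pics/{f}.pkl','wb')); print(s['time'],s['ee_pos'],s['eef_rot']); print(M); return c
E
python3 -c "
from h import *
wsnap('w1')"
```

```text
1.35 [0.50150265 0.05520443 0.23047533] [-8.13097396e-02  9.96688878e-01  8.06978782e-05 -2.13352285e-05]
[[ 1.02469841e-03 -9.69267324e-01 -2.46007733e-01  6.71029165e-02]
 [ 9.99997443e-01  1.48914773e-03 -1.70192392e-03  5.93257140e-04]
 [ 2.01596110e-03 -2.46005360e-01  9.69266372e-01 -1.54742922e-01]
 [ 0.00000000e+00  0.00000000e+00  0.00000000e+00  1.00000000e+00]]
```

View pics/w1.png

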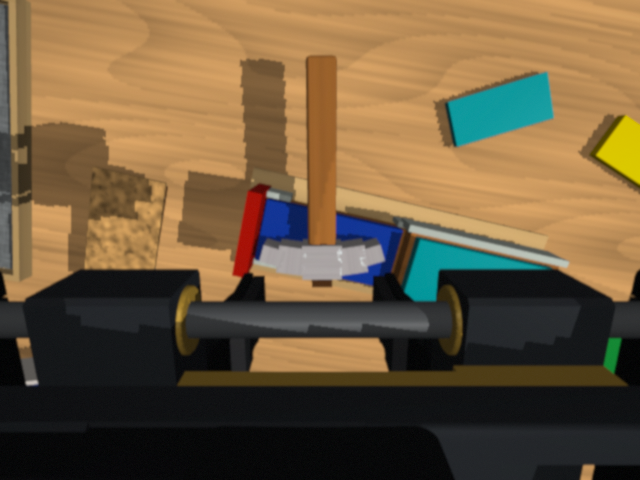

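The wrist view shows the hammer handle from (321,57) to (321,242), with the head around (321,260). The stop's top runs from (258,190) to (243,274), and the teal slab's corner is at (414,238).

Run:
```python
from h import *
c=pickle.load(open('pics/w1.pkl','rb')); np.set_printoptions(precision=4,suppress=True)
for n,uv,z in [('hend',(321.5,57),.064),('hnear',(321.5,240),.064),('head',(321,259),.068),('stopA in',(268,190),.072),('stopB in',(253,275),.072),('slabcorner',(414,238),.0645),('slab edge end',(565,268),.0645)]:
    print(n,px2w(c,uv,z)[:2])
```

```text
hend [0.373  0.0364]
hnear [0.5152 0.0601]
head [0.5309 0.0623]
stopA in [0.4792 0.0103]
stopB in [0.5532 0.0072]
slabcorner [0.5005 0.1376]
slab edge end [0.5053 0.273 ]
```

Emit:
drive_tool([
  [[0.25,0.3,-3],0],
  [[0,0,-4],0],
  [[0,0,-4],0],
  [[0,0,-3],0],
  [[0,0,-2],0],
  [[0,0,-1],0],
  [[0,0,-0.4],0],
  [[0,0,0],0],
  [[0,0,0],0],
  [[0,0,0],0],
])

```text
time: 2.65
ee_pos: [0.504, 0.0601, 0.0571]
eef_rot: [-0.08, 0.997, 0.0, 0.0]
ft_force: [-0.4, -0.3, 0.3]
width: 0.0479
grip_force: 0.0
```

Emit:
drive_tool([
  [[0,0,0],0],
  [[0,0,0],0],
  [[0,0,0],0],
  [[0,0,0],0],
  [[0,0,0],0],
  [[0,0,0],0],
  [[0,0,0.5],0],
  [[0,0,1],0],
  [[0,0,2],0],
  [[0,0,2],0],
], hand=1, newtons=55)

```text
time: 3.9
ee_pos: [0.5035, 0.0601, 0.1126]
eef_rot: [-0.08, 0.997, 0.0, -0.0]
ft_force: [1.1, 0.0, -4.6]
width: 0.0234
grip_force: 54.9
```

Emit:
drive_tool([
  [[0,-3,1],-1],
  [[0.3,-5,0],-1.4],
  [[0.3,-5,0],-1.4],
  [[0.3,-5,0],-1.4],
  [[0.3,-5,0],-1.4],
  [[0.3,-5,0],-1.4],
  [[0.3,-5,0],-1.4],
  [[0.3,-3,0],-1.2],
  [[0.3,-1.6,-2],0],
  [[0,0,-2],0],
])

```text
time: 5.15
ee_pos: [0.5275, -0.317, 0.0812]
eef_rot: [0.013, 1.0, -0.0, 0.0]
ft_force: [-0.1, 0.2, -4.1]
width: 0.0238
grip_force: 54.9
```

Emit:
drive_tool([
  [[0,0,-2],0],
  [[0,0,-2],0],
  [[0,0,-1],0],
  [[0,0,-0.6],0],
  [[0,0,-0.4],0],
  [[0,0,-0.2],0],
  [[0,0,0],0],
  [[0,0,0],0],
  [[0,0,0],0],
  [[0,0,0],0],
])

```text
time: 6.4
ee_pos: [0.5277, -0.316, 0.0197]
eef_rot: [0.012, 1.0, 0.0, 0.0]
ft_force: [0.9, -0.3, -4.6]
width: 0.0237
grip_force: 54.9
```

Emit:
drive_tool([
  [[0,0,-0.1],0],
  [[0,0,-0.1],0],
  [[0,0,0],0],
  [[0,0,0],0],
  [[0,0,0],0],
  [[0,0,0],0],
  [[0,0,0],0],
  [[0,0,0],0],
  [[0,0,0],0],
  [[0,0,0],0],
])

```text
time: 7.65
ee_pos: [0.5277, -0.316, 0.0186]
eef_rot: [0.012, 1.0, 0.0, 0.0]
ft_force: [-4.9, 4.1, 9.3]
width: 0.0233
grip_force: 54.9
```

Emit:
drive_tool([
  [[0,0,0],0],
  [[0,0,0],0],
  [[0,0,0],0],
  [[0,0,1],0],
  [[0,0,4],0],
  [[0,0,5],0],
  [[0,1,5],0],
  [[2,4,3],0],
  [[2,5,2],0],
  [[2,5,2],0],
], hand=0.15)

```text
time: 8.9
ee_pos: [0.5881, -0.1647, 0.2394]
eef_rot: [0.013, 1.0, 0.0, 0.001]
ft_force: [1.0, 0.3, -0.4]
width: 0.074
grip_force: 0.0
```

Emit:
drive_tool([
  [[2,5,1],0],
  [[2,5,1],0],
  [[0.3,4,0],-1],
  [[0,0,0],-1.3],
  [[0,0,0],0],
  [[0,0,0],0],
  [[0,0,0],0],
  [[0,0,0],0],
  [[0,0,0],0],
  [[0,0,0],0],
])

```text
time: 10.15
ee_pos: [0.6306, -0.026, 0.2575]
eef_rot: [0.032, 0.999, 0.0, -0.0]
ft_force: [0.7, -0.2, -0.5]
width: 0.0743
grip_force: 0.0
```

```bash
python3 -c "
from h import *
wsnap('w2')
snap('top','top2')"
```

```text
10.15 [ 0.63063208 -0.02603184  0.25754776] [ 3.22496143e-02  9.99479844e-01  3.11867594e-05 -5.08487109e-05]
[[ 1.02423413e-03 -9.69155005e-01 -2.46449847e-01  6.72308240e-02]
 [ 9.99997516e-01  1.48053715e-03 -1.66621491e-03  5.29319206e-04]
 [ 1.97969867e-03 -2.46447528e-01  9.69154114e-01 -1.54743003e-01]
 [ 0.00000000e+00  0.00000000e+00  0.00000000e+00  1.00000000e+00]]
```

View pics/w2.png

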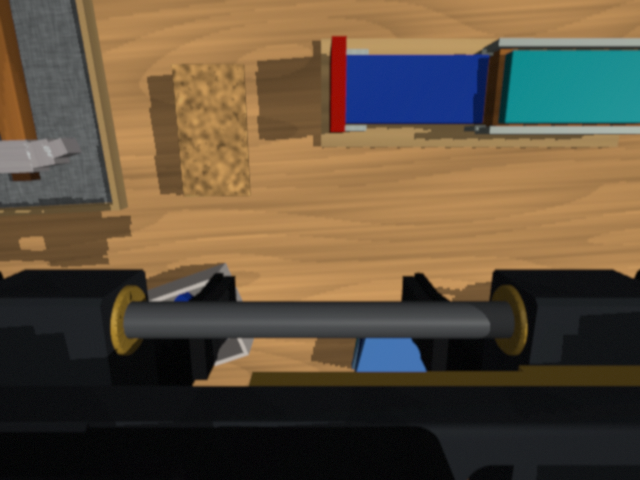

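The wrist view shows the hammer in the tray. The separator's corners are near (173,65), (243,64), (250,194) and (183,194). The blue slab spans (346..488, 54..124), and the stop's inner face is at column 346.

Run:
```python
from h import *
c=pickle.load(open('pics/w2.pkl','rb')); np.set_printoptions(precision=4,suppress=True)
def rect(n,pts,z):
    q=np.array([px2w(c,p,z)[:2] for p in pts]); e=q[1]-q[0]+q[2]-q[3]; f=q[3]-q[0]+q[2]-q[1]
    print(n,q.mean(0),'len',np.linalg.norm(e)/2,np.linalg.norm(f)/2,'ang',np.degrees(np.arctan2(e[1],e[0])),np.degrees(np.arctan2(f[1],f[0])))
    return q
print(rect('sep',[(174,64),(244,64),(250,194),(183,194)],.040))
rect('low',[(346,54),(490,54),(490,124),(346,124)],.044)
print(rect('stop',[(331,37),(345,37),(346,132),(331,132)],.072))
print('slabedge',px2w(c,(510,51),.0645),px2w(c,(503,125),.0645))
for n,p,z in [('head',(35,157),.03)]: print(n,px2w(c,p,z))
# cork mask -> refined contour
for nm in('w2','top2'):
    k=pickle.load(open(f'pics/{nm}.pkl','rb')); im=k['color']; g=cv2.cvtColor(im,cv2.COLOR_RGB2HSV)
    if nm=='w2': sub=cv2.cvtColor(im[50:210,140:265],cv2.COLOR_RGB2BGR)
    else: sub=cv2.cvtColor(im[180:305,195:490],cv2.COLOR_RGB2BGR)
    cv2.imwrite(f'pics/{nm}c.png',cv2.resize(sub,None,fx=2.7 if nm=='top2' else 3.7,fy=2.7 if nm=='top2' else 3.7,interpolation=cv2.INTER_CUBIC))
```

```text
sep [ 0.5484 -0.1189] len 0.06340884349683268 0.11577764819290817 ang 86.36017767476254 -4.05183497521131
[[ 0.4887 -0.1459]
 [ 0.4926 -0.0837]
 [ 0.6082 -0.0908]
 [ 0.6041 -0.1552]]
low [0.5244 0.0696] len 0.12843303519110486 0.058754844842506086 ang 86.34930232264686 -0.019897921576027662
stop [ 0.5202 -0.0028] len 0.011942103649984616 0.07320145044831619 ang 86.34888958394676 -2.594924991726959
[[ 0.4833 -0.0067]
 [ 0.484   0.0045]
 [ 0.5572  0.0019]
 [ 0.5564 -0.0107]]
slabedge [0.5014 0.1401 0.0645] [0.5598 0.1375 0.0645]
head [ 0.5606 -0.2963  0.03  ]
```

View pics/w2c.png

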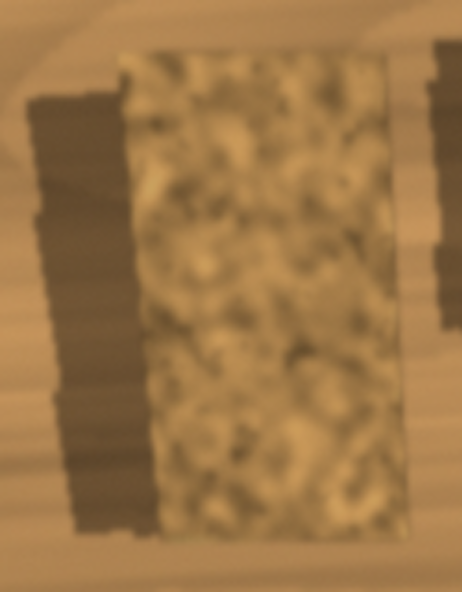

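View pics/top2c.png

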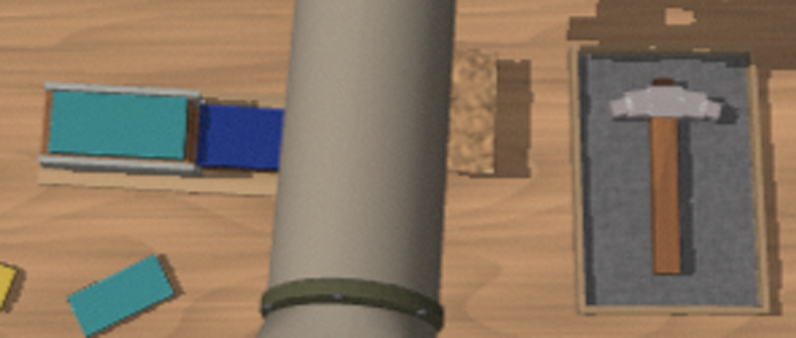

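Emit:
drive_tool([
  [[-2.1,-2.4,-2],0],
  [[-2.1,-2.4,-3],0],
  [[-2.1,-2.3,-3],0],
  [[-2,-2.3,-4],0],
  [[0,0,-4],0],
  [[0,0,-3],0],
  [[0,0,-2],0],
  [[0,0,-1],0],
  [[0,0,0],0],
  [[0,0,0],0],
], hand=0, newtons=15)

```text
time: 11.5
ee_pos: [0.5483, -0.1201, 0.0385]
eef_rot: [0.032, 0.999, 0.0, 0.001]
ft_force: [0.4, -1.1, 0.9]
width: 0.0868
grip_force: 0.0
```

```bash
python3 -c "
from h import *
s=r.read_state();print(s['joint_positions'],s['ee_pos'],s['eef_rot'])"
```

```text
[-0.28568017  0.4133347   0.50346672  1.85474881 -0.24390191  0.93316637
  1.83457125] [ 0.54828135 -0.12009748  0.03848152] [3.22668161e-02 9.99479074e-01 3.03591482e-05 6.57571441e-04]
```

Emit:
drive_tool([
  [[0,0,0],0],
  [[0,0,0],0],
  [[0,0,0],0],
  [[0,0,0],0],
  [[0,0,0],0],
  [[0,0,0],0],
  [[0,0,0.5],0],
  [[0,0,1.5],0],
  [[0,0,3],0],
  [[0,0,4],0],
], hand=1)

```text
time: 12.75
ee_pos: [0.5472, -0.12, 0.1288]
eef_rot: [0.032, 0.999, -0.0, -0.0]
ft_force: [1.2, 0.6, 0.7]
width: 0.064
grip_force: 15.0
```

Emit:
drive_tool([
  [[-0.2,1.8,1],-8.3],
  [[-0.2,1.8,1],-9],
  [[-0.2,1.8,0],-9],
  [[-0.2,1.8,0],-9],
  [[-0.3,1.9,0],-9],
  [[-0.3,2,0],-9],
  [[-0.3,2,0],-9],
  [[-0.3,2,0],-9],
  [[-0.3,2,0],-9],
  [[-0.2,1.8,0],-9],
])

```text
time: 14.0
ee_pos: [0.5226, 0.0697, 0.1485]
eef_rot: [0.727, 0.687, 0.0, 0.0]
ft_force: [1.2, 0.0, 0.1]
width: 0.0634
grip_force: 15.0
```

Emit:
drive_tool([
  [[0,0,-2],0],
  [[0,0,-3],0],
  [[0,0,-2],0],
  [[0,0,-1.5],0],
  [[0,0,-0.8],0],
  [[0,0,-0.5],0],
  [[0,0,-0.2],0],
  [[0,0,-0.1],0],
  [[0,0,0],0],
  [[0,0,0],0],
])

```text
time: 15.25
ee_pos: [0.5228, 0.069, 0.0468]
eef_rot: [0.725, 0.688, 0.0, 0.0]
ft_force: [-0.7, 0.2, -0.3]
width: 0.0637
grip_force: 15.0
```

Emit:
drive_tool([
  [[0,0,-0.1],0],
  [[0,0,-0.1],0],
  [[0,0,0],0],
  [[0,0,0],0],
  [[0,0,0],0],
  [[0,0,0],0],
  [[0,0,0],0],
  [[0,0,0],0],
  [[0,0,0],0],
  [[0,0,0],0],
])

```text
time: 16.5
ee_pos: [0.5228, 0.0691, 0.0458]
eef_rot: [0.725, 0.688, 0.0, -0.0]
ft_force: [-6.9, -1.2, 16.2]
width: 0.0637
grip_force: 15.0
```

Emit:
drive_tool([
  [[0,0,0],0],
  [[0,0,0],0],
  [[0,0,0],0],
  [[0,0,1],0],
  [[0,0,3],0],
  [[0,0,5],0],
  [[0,-1,5],0],
  [[0,-2,4],0],
  [[0,-1.5,3],0],
  [[0,0,1],0],
], hand=0)

```text
time: 17.75
ee_pos: [0.5233, 0.0227, 0.2668]
eef_rot: [0.726, 0.688, 0.002, 0.001]
ft_force: [0.8, -0.0, 0.2]
width: 0.0872
grip_force: 0.0
```

```bash
python3 -c "
from h import *
wsnap('w3')"
```

```text
17.75 [0.52332236 0.02274484 0.26681921] [7.26176216e-01 6.87506526e-01 1.56108600e-03 6.65046329e-04]
[[ 1.03165173e-03 -9.68761709e-01 -2.47991303e-01  6.74210196e-02]
 [ 9.99999401e-01  9.08603920e-04  6.10627966e-04 -3.36417955e-04]
 [-3.66227122e-04 -2.47991784e-01  9.68762066e-01 -1.54743423e-01]
 [ 0.00000000e+00  0.00000000e+00  0.00000000e+00  1.00000000e+00]]
```

View pics/w3.png

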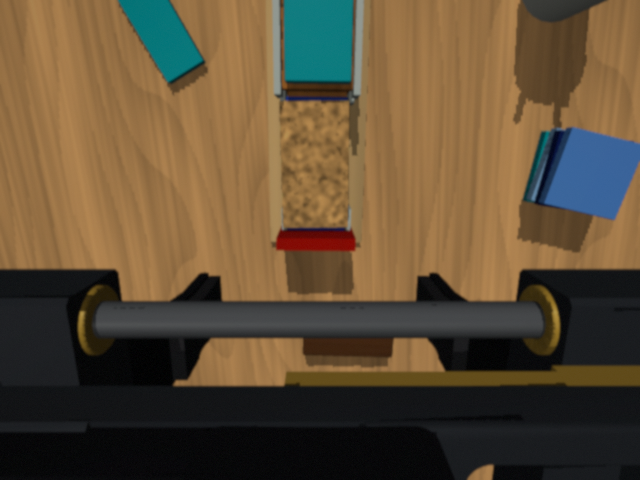

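The separator lies square on the blue slab at (282..350, 100..229), with an even blue strip at each end. The deck rails are at columns 277 and 358 and the stop's inner edge is at row 231.

Run:
```python
from h import *
c=pickle.load(open('pics/w3.pkl','rb')); np.set_printoptions(precision=4,suppress=True)
for n,uv,z in [('railL end outer',(274,94),.0605),('railR end outer',(361,94),.0605),('railL0 outer',(273,2),.0605),('railR0 outer',(364,2),.0605),('stopL',(277,231),.072),('stopR',(356,231),.072),('sep',(282,100),.049),('sep',(350,100),.049),('sep',(350,229),.049),('sep',(281,229),.049),('slabL',(284,82),.0645),('slabR',(352,82),.0645)]: print(n,px2w(c,uv,z)[:2])
```

```text
railL end outer [0.4906 0.1322]
railR end outer [0.5669 0.1281]
railL0 outer [0.4957 0.204 ]
railR0 outer [0.5713 0.2001]
stopL [0.4848 0.0117]
stopR [0.5578 0.0077]
sep [0.4963 0.128 ]
sep [0.5581 0.1247]
sep [0.554  0.0046]
sep [0.4861 0.0083]
slabL [0.5004 0.141 ]
slabR [0.5589 0.1379]
```

Emit:
drive_tool([
  [[0.3,5.6,0],0],
  [[0.3,5.7,0],0],
  [[0.3,5.7,0],0],
  [[0.3,5.7,0],0],
  [[0.3,5.7,0],0],
  [[0,0,-5],0],
  [[0,0,-6],0],
  [[0,0,-5],0],
  [[0,0,-3],0],
  [[0,0,-1.4],0],
], hand=0.83)

```text
time: 19.05
ee_pos: [0.5357, 0.3079, 0.0575]
eef_rot: [0.725, 0.689, -0.002, -0.0]
ft_force: [0.4, 0.4, -0.2]
width: 0.015
grip_force: 0.0
```

Emit:
drive_tool([
  [[0,0,0],0],
  [[-0.1,-1,0],0],
  [[-0.1,-1,0],0],
  [[-0.1,-1,0],0],
  [[-0.1,-1,0],0],
  [[-0.1,-1,0],0],
  [[0,-1,0],0],
  [[0,0,0],0],
  [[0,0,0],0],
  [[0,0,0],0],
])

```text
time: 20.3
ee_pos: [0.5325, 0.2481, 0.0603]
eef_rot: [0.725, 0.688, -0.0, 0.0]
ft_force: [-0.3, -0.1, -0.3]
width: 0.0148
grip_force: 0.0
```

Emit:
drive_tool([
  [[0,-0.8,0.1],0],
  [[-0.05,-0.8,0],0],
  [[-0.05,-0.8,0],0],
  [[-0.05,-0.8,0],0],
  [[-0.05,-0.8,0],0],
  [[-0.05,-0.8,0],0],
  [[0,-0.8,0],0],
  [[0,-0.8,0],0],
  [[0,-0.8,0],0],
  [[0,-0.8,0],0],
])

```text
time: 21.55
ee_pos: [0.5298, 0.1676, 0.0614]
eef_rot: [0.725, 0.688, -0.0, -0.0]
ft_force: [-2.1, 1.9, 0.3]
width: 0.0147
grip_force: 1.2
```

Emit:
drive_tool([
  [[0,-0.3,0],0],
  [[0,-0.3,0],0],
  [[0,-0.3,0],0],
  [[-0.05,-0.3,0],0],
  [[0,-0.3,0],0],
  [[0,-0.3,0],0],
  [[-0.05,-0.2,0],0],
  [[0,-0.2,0],0],
  [[0,-0.1,0],0],
  [[0,-0.1,0],0],
])

```text
time: 22.8
ee_pos: [0.5292, 0.1441, 0.0616]
eef_rot: [0.725, 0.688, 0.0, 0.0]
ft_force: [-0.3, 1.4, 0.5]
width: 0.0149
grip_force: 0.7
```

Emit:
drive_tool([
  [[0,-0.1,0],0],
  [[0,-0.1,0],0],
  [[0,-0.1,0],0],
  [[0,-0.1,0],0],
  [[0,-0.1,0],0],
  [[0,0,0],0],
  [[0,0,0],0],
  [[0,0,0],0],
  [[0,0,0],0],
  [[0,0,0],0],
])

```text
time: 24.05
ee_pos: [0.5294, 0.1403, 0.0618]
eef_rot: [0.725, 0.689, 0.001, -0.0]
ft_force: [0.3, 7.1, -0.9]
width: 0.0146
grip_force: 3.0
```

Emit:
drive_tool([
  [[0,-0.1,0],0],
  [[0,-0.1,0],0],
  [[0,0,0],0],
  [[0,0,0],0],
  [[0,0,0],0],
  [[0,0,0],0],
  [[0,0,0],0],
  [[0,0,0],0],
  [[0,0,0],0],
  [[0,0,0],0],
])

```text
time: 25.3
ee_pos: [0.5297, 0.1401, 0.0621]
eef_rot: [0.725, 0.689, 0.002, -0.001]
ft_force: [2.1, 10.8, -1.5]
width: 0.0152
grip_force: 5.7
```

Emit:
drive_tool([
  [[0,0.5,0],0],
  [[0,1.5,0],0],
  [[0,0,3],0],
  [[0,0,6],0],
  [[0,0,6],0],
  [[0,-2,5],0],
  [[0,-4,1],0],
  [[0,-5,0],0],
  [[-0.5,-3,0],0],
  [[0,0,0],0],
])

```text
time: 26.55
ee_pos: [0.524, 0.0145, 0.2718]
eef_rot: [0.727, 0.687, 0.0, 0.0]
ft_force: [0.1, 0.2, 0.2]
width: 0.0149
grip_force: 0.0
```

```bash
python3 -c "
from h import *
wsnap('w4')"
```

```text
26.55 [0.52397351 0.01453126 0.27184996] [7.26913114e-01 6.86729409e-01 5.07732562e-05 2.00924117e-04]
[[ 1.02566749e-03 -9.68761213e-01 -2.47993268e-01  6.74193911e-02]
 [ 9.99999405e-01  9.01369759e-04  6.14753862e-04 -3.39128119e-04]
 [-3.72016065e-04 -2.47993751e-01  9.68761561e-01 -1.54743336e-01]
 [ 0.00000000e+00  0.00000000e+00  0.00000000e+00  1.00000000e+00]]
```

View pics/w4.png

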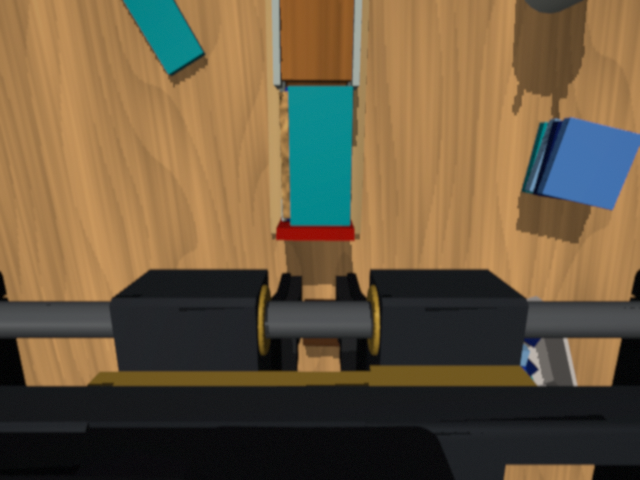

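The teal slab at (290..352, 85..227) touches the stop but sits a little to the right. I'll measure the offset.

Run:
```python
from h import *
c=pickle.load(open('pics/w4.pkl','rb')); np.set_printoptions(precision=4,suppress=True)
im=c['color'].astype(int); m=((im[...,1]>im[...,0]+60)&(im[...,2]>im[...,0]+60)).astype(np.uint8); m[:,:250]=0; m[:,400:]=0; m[235:]=0;m[:75]=0
rc=cv2.minAreaRect(cv2.findNonZero(m)); b=cv2.boxPoints(rc); print(b)
q=np.array([px2w(c,p,.063)[:2] for p in b]); print('slab',q.mean(0)); print(q)
re=((im[...,0]>110)&(im[...,1]<40)).astype(np.uint8); re[:215]=0;re[250:]=0
x,y,w,h=cv2.boundingRect(cv2.findNonZero(re)); print(x,y,w,h)
A=px2w(c,(x,y+3),.072)[:2];B=px2w(c,(x+w-1,y+3),.072)[:2];print('stop',A,B)
for uv in [(273,84),(360,84),(273,2),(363,2)]: print(px2w(c,uv,.0605)[:2])
```

```text
[[287.  86.]
 [352.  86.]
 [352. 224.]
 [287. 224.]]
slab [0.5278 0.0666]
[[0.5027 0.13  ]
 [0.5597 0.1268]
 [0.5555 0.0029]
 [0.4933 0.0064]]
277 222 77 18
stop [0.4847 0.0079] [0.5557 0.0039]
[0.4903 0.1327]
[0.5671 0.1284]
[0.4957 0.1971]
[0.5715 0.1929]
```

```bash
python3 -c "
from h import *
print(r.close_job())"
```

```text
the job is handed in; nothing more can be done
None
```

I handed the job in, but the simulator gave no verdict: the hammer is flat in the tray, the separator lies square on the dark blue slab, and the teal slab is home against the red stop, about 4 mm off centre (limit 9 mm).

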